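Gauge the pitch of a feed screw with comb leaves

ROBOT

A 7-joint arm with a two-finger parallel gripper is mounted at the origin on a cart in front of the work surface, level with it; the furniture and walls round the work are solid. World frame = base frame: x ahead of the robot, y to its left, z up, the work surface at z = 0. Lengths are in m, angles in rad, forces in N, time in s.
With the tool pointing down it reaches from about 0.4 to 0.9 m from the base axis. Payload 5.5 kg.
Tool frame: the origin (TCP) lies midway between the tips of the shut fingers; the grasp point (between the pads) lies 19 mm behind it (manip.grip_depth is the distance from the TCP to the grasp point, in m); z points along the fingers, x is the direction in which the jaws open and shut, and the axes are right-handed (so a half turn about z gives the same grasp; the last joint's range is limited). The gripper opens to 92 mm and grips with 3 to 60 N. Pads are 19 mm wide; open, the fingers measure 130 mm over their backs; the gripper's body (75 mm by 190 mm) begins 47 mm behind the grasp point.
Start: joints at [1.398, 0.501, -0.427, 1.55, 0.221, 1.138, -0.21], TCP at [0.274, -0.589, 0.227] pointing down, gripper open.
Joint ranges: [-2.88, 2.88], [-0.31, 2.03], [-1.54, 1.56], [0.2, 2.42], [-1.41, 4.55], [0.19, 2.02], [-2.57, 2.57]. Speed limits (rad/s): [2.57, 2.57, 3.14, 3.14, 3.14, 3.14, 3.14].

INTERFACE

Orientations are given as a unit quaternion [x, y, z, w].
In Python, from bench import manip, effector, viewer gives the robot as it stands. Calls block until the motion is done:
- manip.move_pose(position, orientation): joint-space move of the TCP to a pose.
- manip.servo_line(position, ori=None, vel=0.15): straight line of the TCP; ori=None keeps the orientation; vel is the mean speed in m/s.
- manip.movej(angles): joint-space move.
- effector.open_jaws() and effector.close(f_grip=None): open the fingers fully, or close them until they stop; f_grip is the grip in N (None keeps the last).
- manip.sleep(seconds).
- manip.solve_ik(position, orientation): joint angles nearest the present ones, or None.
- viewer.get_image(name): name is "scene" or "top"; returns the picture (480x640x3 uint8, red, green, blue); there is no depth.
- viewer.get_calibration(name): a dict with "vfov" (degrees; the focal length in pixels is half the picture's height over the tangent of half this angle, whatever the lens; pixels are square), "cx", "cy" (the principal point, pixels), "eye" and "attitude" of the camera in the world. Camera axes: x right, y down, z forward; pixel columns grow to the right and rows downward; lengths in m; the calibration is good to about 2 mm. A picture is of the moment at which its call begins. get_calibration takes no time and is no camera call.
A pose or a line that the arm cannot do raises manip.PlanningError and nothing moves.
- manip.hand_in(): hands the job in, once; it reports no verdict.
Readings, each from a call of its own:
- manip.current_clock(): time.
- manip.current_q(): joint angles.
- manip.current_joint_velocities(): joint speeds.
- manip.current_tau(): joint torques, N m.
- manip.current_tool_pos(): TCP position.
- manip.current_tcp_rot(): TCP orientation.
- manip.current_force(): force on the tool from outside, world axes, zero at the start.
- manip.current_wrist_torque(): the same for the moment, N m.
- manip.current_finger_gap(): finger opening in m.
Only numpy, scipy, OpenCV 4.12 (cv2) and the standard library are available. Lean on these libraries where they do the work, as an engineer would, in place of code of your own. Each camera call takes 0.05 s, during which the arm holds its last target. There are 200 camera calls.

TASK

Find out which of the three pitch-comb leaves fits the feed screw under the clear guides at the front of the stand: try them on the thread one by one as needed, feeling gently along the screw for the place where the teeth drop in, and leave the leaf that fits standing upright between the guides, fully seated in the thread near the middle of the screw. Leaves that do not fit go back upright into slots of their white block; never press a leaf on a screw with more than 40 N, and leave the other things alone.

Things in the scene. Friction and masses are not known exactly. Their poses are not given: they have to be found in the camera images.
- stand: fixed gauging stand, base 106 (x) x 122 (y) x 10, origin at its underside's centre. Three screws lie along its y, at x = -31, 3, 36. Over the front one (x = -31) stand two clear guide plates, 8 apart, from 1 to 28 above the thread crest, flared to 16 at the top; they keep a leaf upright on the screw. Between the end blocks (y = +-49) a leaf can slide along y. Nothing is higher than 70.
- gauge_line (a point): on the front screw's crest line, midway between the end blocks, 40 above the worktop; axes as the stand. A leaf lying crest on crest has its origin here in height; the right one, meshed, sinks to 5 below. Teeth catch within 1.5 of the groove's middle; flanks then guide them (0.8 play). A wrong leaf stays up everywhere. The thread's place along y is random: feel for it, within half a pitch either way.
- leaf_block: fixed white block 112 (x) x 76 (y) x 30 high with three slots along y, at x = -34, 0, +34 in its frame, each 8 wide (x) and 55 long (y), floor 8 above the worktop. Origin: centre of the underside. A leaf stands on its teeth in a slot, origin at the slot floor. A tall extraction unit fills the worktop at world y > 0.27, x > 0.47: come in clear of it.
- leaf_8: comb leaf: blue grip tab 28 (y) x 12 (x) on a steel blade 50 (y) x 5 (x), 6 teeth at 8 mm pitch on the lower edge, 6 high, 2.8 wide, the lower half tapered by 0.7 a side, set evenly about the middle. 78 high in all; blade top (shoulders) at 36, tab at 30 to 78: grip across its 28 mm (y) at height 62, fingertips above the shoulders. Origin: middle of the tooth-tip line (lowest point); y along the teeth, z up. About 60 g. Starts in any slot of the block.
- leaf_10: comb leaf: yellow grip tab 28 (y) x 12 (x) on a steel blade 50 (y) x 5 (x), 5 teeth at 10 mm pitch on the lower edge, 6 high, 4.2 wide, the lower half tapered by 0.7 a side, set evenly about the middle. 78 high in all; blade top (shoulders) at 36, tab at 30 to 78: grip across its 28 mm (y) at height 62, fingertips above the shoulders. Origin: middle of the tooth-tip line (lowest point); y along the teeth, z up. About 60 g. Starts in any slot of the block.
- leaf_12: comb leaf: red grip tab 28 (y) x 12 (x) on a steel blade 50 (y) x 5 (x), 4 teeth at 12.5 mm pitch on the lower edge, 6 high, 5.95 wide, the lower half tapered by 0.7 a side, set evenly about the middle. 78 high in all; blade top (shoulders) at 36, tab at 30 to 78: grip across its 28 mm (y) at height 62, fingertips above the shoulders. Origin: middle of the tooth-tip line (lowest point); y along the teeth, z up. About 60 g. Starts in any slot of the block.
- screw_a: fixed steel feed screw along the stand's y: 26 outside, 16 root diameter, thread 5 deep, 88 long. The three screws have 8, 10 and 12.5 mm pitch; which has which, and where the thread starts on the shaft, is not told. Origin: on its axis, mid-length. The one lying 13 below gauge_line is to be gauged, the other two behind it are spares.
- screw_b: fixed steel feed screw along the stand's y: 26 outside, 16 root diameter, thread 5 deep, 88 long. The three screws have 8, 10 and 12.5 mm pitch; which has which, and where the thread starts on the shaft, is not told. Origin: on its axis, mid-length. The one lying 13 below gauge_line is to be gauged, the other two behind it are spares.
- screw_c: fixed steel feed screw along the stand's y: 26 outside, 16 root diameter, thread 5 deep, 88 long. The three screws have 8, 10 and 12.5 mm pitch; which has which, and where the thread starts on the shaft, is not told. Origin: on its axis, mid-length. The one lying 13 below gauge_line is to be gauged, the other two behind it are spares.
- beaker_800: bystander: large glass beaker, 100 dia x 139, origin under its centre
- stir_flask: bystander: conical flask, 81 dia x 122
- petri_dish: bystander: glass dish 60 dia x 15
- marker: bystander: blue felt marker 136 long
There are look-alikes about, which are no part of the job. Leave any green look-alike of the leaf_10 alone.

How it is judged:
By the outcome, as a careful person would: the job done as asked, in the order asked, and still so for the second after the job is handed in, with the robot touching nothing.
It also fails if it takes over 72 s, if anything falls off the work surface, if the arm or the gripper's body presses on something with over 40 N, if the wrist force passes 120 N, or if a joint passes its speed limit or range.

## Working session

There is one attempt and no reset: what is moved stays moved. The work goes in short steps, each a Python script; the robot and the scene stay as the last script left them, time stands still between calls to the robot, and variables do not carry over. Pictures are saved under pics/ and viewed, about 8 in all and at most 12, crops included, and the job is handed in when it is done.

```bash
mkdir -p pics; ls; python3 - <<'E'
from bench import manip, effector, viewer
import cv2
for n in("scene","top"):
    cv2.imwrite(f"pics/{n}0.png",viewer.get_image(n)[:,:,::-1]); print(n,viewer.get_calibration(n))
print(manip.current_clock(),manip.grip_depth,manip.current_tcp_rot())
E
```

```text
pics
scene {'vfov': 50.979830846264285, 'cx': 321.70908461607627, 'cy': 241.56293916258514, 'eye': array([-0.0656065 , -0.49914097,  0.56674971]), 'attitude': array([ 0.77458494, -0.38517754,  0.22744321, -0.44713088])}
top {'vfov': 43.8728370341335, 'cx': 322.3626245160067, 'cy': 233.53897665685386, 'eye': array([ 4.63675505e-01, -1.55547864e-04,  1.23415029e+00]), 'attitude': array([-0.69813798,  0.71227831, -0.05319077,  0.04933264])}
0.1 0.0188 [ 8.43261855e-01 -5.37502287e-01 -7.25516474e-04 -4.55983114e-04]
```

View pics/scene0.png

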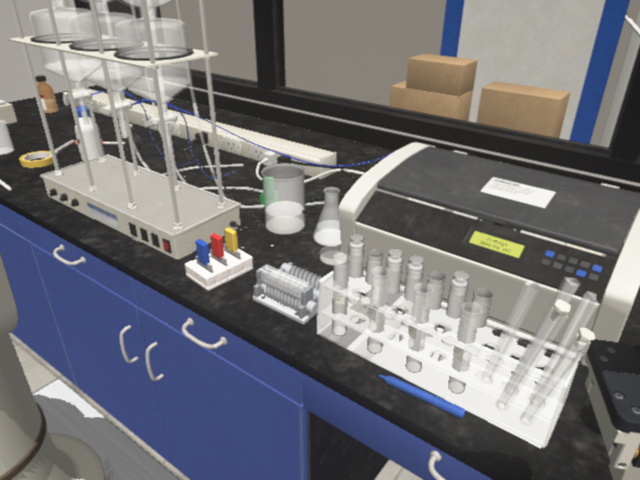

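View pics/top0.png

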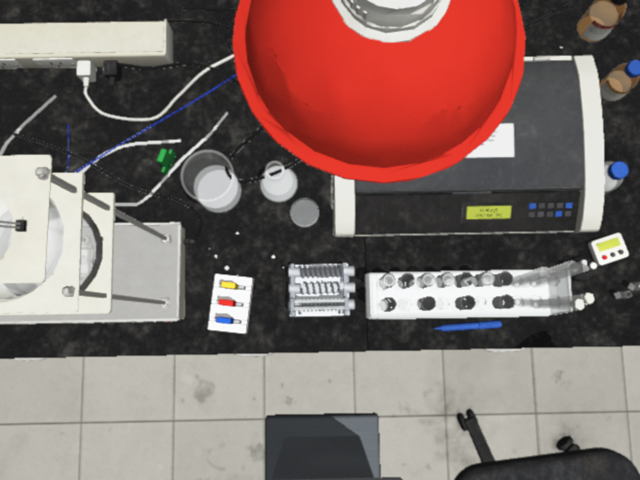

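The scene view shows the white block with blue (203,252), red (217,245) and yellow (231,238) leaves, and the stand at (288,290). The top view shows the same leaves at (229,319), (229,302) and (229,285), and the stand at (321,291). The green look-alike is at (166,158), away from the block. Next I'll take close crops and compute coordinates.

```bash
cat > h.py <<'E'
import numpy as np, cv2
from scipy.spatial.transform import Rotation as R
from bench import manip, effector, viewer
def cam(n):
    c=viewer.get_calibration(n); f=240/np.tan(np.radians(c['vfov'])/2)
    return c,f,R.from_quat(c['attitude'])
def ray(n,u,v,z):
    c,f,r=cam(n); d=r.apply([(u-c['cx'])/f,(v-c['cy'])/f,1]); e=c['eye']
    return e+d*(z-e[2])/d[2]
def proj(n,p):
    c,f,r=cam(n); q=r.inv().apply(np.asarray(p)-c['eye']); q=np.atleast_2d(q)
    return np.c_[c['cx']+f*q[:,0]/q[:,2],c['cy']+f*q[:,1]/q[:,2]]
E
python3 - <<'E'
from h import *
np.set_printoptions(precision=4,suppress=True)
t=cv2.imread("pics/top0.png");s=cv2.imread("pics/scene0.png")
a=cv2.resize(t[260:340,200:360],None,fx=5,fy=5,interpolation=cv2.INTER_CUBIC)
b=cv2.resize(s[215:325,180:340],None,fx=4,fy=4,interpolation=cv2.INTER_CUBIC)
cv2.imwrite("pics/ct.png",a);cv2.imwrite("pics/cs.png",b)
print(proj("top",[[0,0,0],[.274,-.589,.227]]))
for nm,u,v in(("blue",229,319),("red",229,302),("yel",229,285)): print(nm,ray("top",u,v,.08))
print(ray("top",321,291,.04))
E
```

```text
[[324.6081 562.5692]
 [682.7591 430.6041]]
blue [0.4704 0.174  0.08  ]
red [0.5027 0.1741 0.08  ]
yel [0.5354 0.1742 0.08  ]
[ 0.5222 -0.0034  0.04  ]
```

View pics/ct.png

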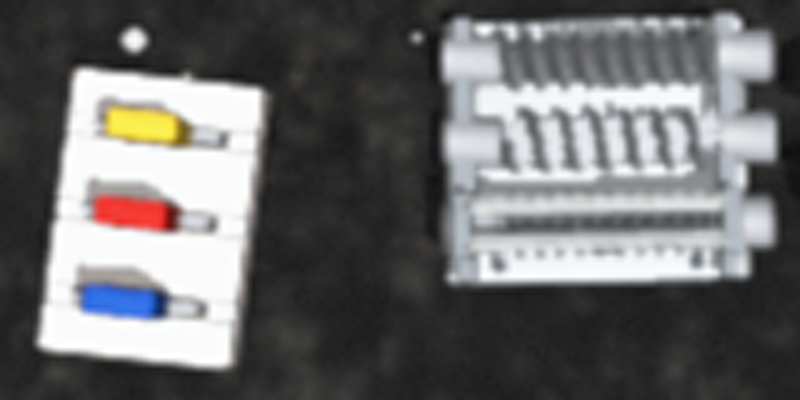

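View pics/cs.png

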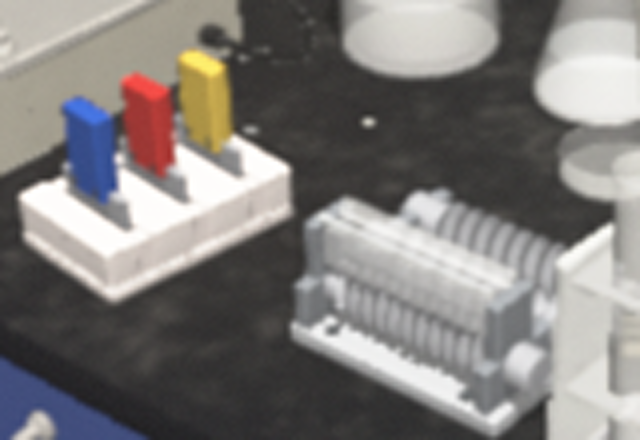

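The crops match the description: leaves from front to back are blue, red and yellow, all upright in the block. The front screw sits under the clear guides, which appear as a dark stripe at top crop row 222. The middle screw is visibly the coarsest. Next I'll fit the poses and overlay them.

```bash
cat > fit.py <<'E'
from h import *
from scipy.optimize import least_squares
np.set_printoptions(precision=4,suppress=True)
ims={"top":cv2.imread("pics/top0.png"),"scene":cv2.imread("pics/scene0.png")}
def box(x0,x1,y0,y1,z0,z1): return np.array([[x,y,z] for x in(x0,x1) for y in(y0,y1) for z in(z0,z1)])
def T(p,P): 
    c,s=np.cos(p[2]),np.sin(p[2]); P=np.atleast_2d(P)
    return np.c_[p[0]+c*P[:,0]-s*P[:,1],p[1]+s*P[:,0]+c*P[:,1],P[:,2]]
reg={"top":(205,270,255,335),"scene":(190,220,245,285)}
def masks(n):
    a,b,c,d=reg[n]; im=ims[n].astype(int); B,G,Rr=im[...,0],im[...,1],im[...,2]
    m={"b":(B-Rr>60),"r":(Rr-G>60),"y":(G-B>60)}; o={}
    for k,v in m.items():
        w=np.zeros_like(v); w[b:d,a:c]=v[b:d,a:c]; ys,xs=np.nonzero(w); o[k]=(xs.mean(),ys.mean(),len(xs))
    return o
M={n:masks(n) for n in ims}
def hull(n,P):
    h=cv2.convexHull(proj(n,P).astype(np.float32)); m=cv2.moments(h); return np.array([m['m10']/m['m00'],m['m01']/m['m00']]),m['m00']
tab=box(-.006,.006,-.014,.014,.038,.086)
th=np.radians(-5)
if __name__=="__main__":
  print(M)
  xy={}
  for k in "bry":
    f=lambda p:np.r_[[hull(n,T([*p,th],tab))[0]-M[n][k][:2] for n in ims]].ravel()
    r=least_squares(f,[.5,.17],diff_step=1e-3); xy[k]=r.x; print(k,r.x,f(r.x),[hull(n,T([*r.x,th],tab))[1] for n in ims])
  d=xy["y"]-xy["b"]; print("block yaw from leaves",np.degrees(np.arctan2(d[1],d[0])),np.hypot(*d))
  ct=lambda x,y:(200+(x+.5)/5-.5,260+(y+.5)/5-.5)
  cs=lambda x,y:(180+(x+.5)/4-.5,215+(y+.5)/4-.5)
  for nm,a,b in(("blk left",(75,68),(40,350)),):
    A,B=ray("top",*ct(*a),.03),ray("top",*ct(*b),.03); e=A-B; print(nm,A,B,np.hypot(*e[:2]),np.degrees(np.arctan2(e[1],e[0])))
  obs=[("top",ct(448,285),(-.053,.061,.01)),("top",ct(748,278),(-.053,-.061,.01)),("top",ct(470,222),(-.031,.044,.068)),("top",ct(725,220),(-.031,-.044,.068)),
       ("scene",cs(293,325),(-.053,.061,.01)),("scene",cs(495,425),(-.053,-.061,.01))]
  f=lambda p:np.r_[[proj(n,T(p,q))[0]-u for n,u,q in obs]].ravel()
  r=least_squares(f,[.52,0,0]); print("stand",r.x,np.degrees(r.x[2])); print(f(r.x).reshape(-1,2))
  np.save("stand.npy",r.x); np.save("leaf.npy",np.array([xy[k] for k in "bry"]))
  # rectify screws from top image: sample along y at crest heights
  g=cv2.cvtColor(ims["top"],cv2.COLOR_BGR2GRAY)
  out=[]
  for n in("top","scene"):
   for x,z in((-.031,.04),(.003,.04),(.036,.04)):
    ys=np.linspace(.046,-.046,460); xs=np.linspace(.013,-.013,60)
    G=np.array([[x+a if n=="top" else x-.011,b,z if n=="top" else z-.013+a] for a in xs for b in ys])
    uv=proj(n,T(r.x,G)).astype(np.float32).reshape(60,460,2)
    out.append(cv2.remap(ims[n],uv[...,0],uv[...,1],cv2.INTER_CUBIC)); out.append(np.zeros((6,460,3),np.uint8))
  cv2.imwrite("pics/rect.png",cv2.resize(np.vstack(out),None,fx=1.4,fy=1.4))
E
python3 fit.py
```

```text
{'top': {'b': (np.float64(223.59574468085106), np.float64(319.968085106383), 94), 'r': (np.float64(226.23157894736843), np.float64(302.17894736842106), 95), 'y': (np.float64(228.4065934065934), np.float64(284.6703296703297), 91)}, 'scene': {'b': (np.float64(202.25210084033614), np.float64(251.04621848739495), 238), 'r': (np.float64(216.8015873015873), np.float64(244.95634920634922), 252), 'y': (np.float64(230.77777777777777), np.float64(238.88888888888889), 234)}}
b [0.4692 0.1871] [-0.1412 -0.1714  0.0037  0.4315] [117.75542292487808, 331.6775424681837]
r [0.503  0.1822] [-0.2079 -0.0335  0.1461  0.3573] [119.80920104961842, 322.51893907936756]
y [0.5371 0.178 ] [-0.1844 -0.0569  0.1143  0.3622] [128.395085696131, 313.3068124081474]
block yaw from leaves -7.580203124131136 0.06850365851690213
blk left [0.5629 0.2109 0.03  ] [0.4506 0.2241 0.03  ] 0.11307989643560648 -6.749588725911659
stand [ 0.5267  0.0005 -0.0035] -0.19930551232538615
[[ 0.2469 -0.3877]
 [ 0.1907 -0.0061]
 [ 2.9832  0.4174]
 [-2.7554  0.0541]
 [-0.346  -0.4684]
 [-0.0967 -0.2951]]
```

View pics/rect.png

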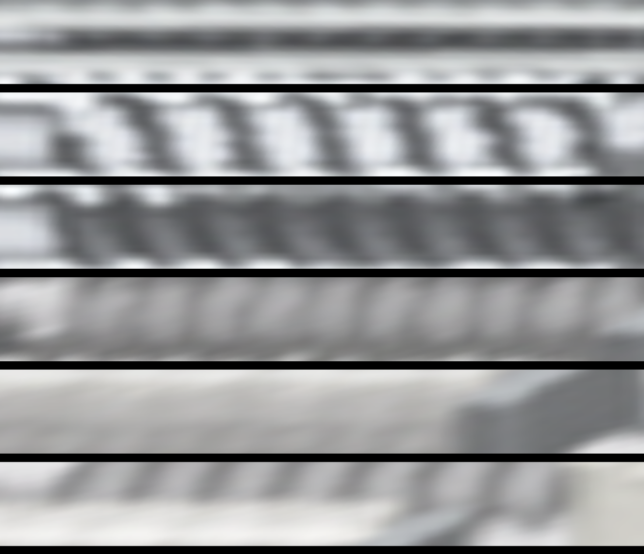

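The overlay strips put the middle screw's pitch at 12.5 (88 px at 7 px/mm). The front strip (4th) and the back strips need a numeric period.

```bash
python3 - <<'E'
from fit import *
p=np.load("stand.npy")
ys=np.arange(.040,-.0401,-.00025)
def score(n,x,z,slope=None):
    uv=proj(n,T(p,np.array([[x,b,z] for b in ys]))).astype(np.float32)
    g=cv2.cvtColor(ims[n],cv2.COLOR_BGR2GRAY).astype(np.float32)
    s=cv2.remap(g,uv[:,0].reshape(1,-1),uv[:,1].reshape(1,-1),cv2.INTER_LINEAR)[0]
    t=ys/.04; s=s-np.polyval(np.polyfit(t,s,4),t); s*=np.hanning(len(s))
    return [abs(np.sum(s*np.exp(2j*np.pi*ys/q)))/len(s) for q in P]
P=[.007,.008,.009,.010,.011,.0125,.014]
print(P)
for nm,n,x0 in(("front scene","scene",-.031),("mid top","top",.003),("back top","top",.036)):
    tot=np.zeros(7)
    for d in np.arange(-.010,.0101,.001):
        x,z=((x0-np.sqrt(.013**2-d*d),.027+d) if n=="scene" else (x0+d,.027+np.sqrt(.013**2-d*d)))
        tot+=score(n,x,z)
    print(nm,tot/21)
print(manip.current_clock())
st=T(p,[[-.031,0,.04]]);print("gauge",st)
L=np.load("leaf.npy")
for k,l in zip("bry",L):
    for yaw in(-7.2,172.8):
        q=(R.from_euler("z",yaw+90,degrees=True)*R.from_euler("x",180,degrees=True)).as_quat()
        for h in(.051,.17): print(k,yaw,manip.solve_ik([*l,h],q))
for yaw in(0,180):
    q=(R.from_euler("z",yaw+90,degrees=True)*R.from_euler("x",180,degrees=True)).as_quat()
    for dz in(.08,.2): print("g",yaw,manip.solve_ik([st[0,0],st[0,1],dz],q))
E
```

```text
[0.007, 0.008, 0.009, 0.01, 0.011, 0.0125, 0.014]
front scene [0.2566 1.5671 0.6581 0.1951 0.222  0.1952 0.2539]
mid top [ 0.5571  0.3221  0.5234  2.0293  7.8309 12.6344  8.9833]
back top [0.1221 0.2519 1.8179 2.9972 1.8215 0.4247 0.4112]
0.1
gauge [[0.4957 0.0006 0.04  ]]
b -7.2 [ 0.196   0.6103 -0.7829  2.0263  0.6276  0.7592  0.4727]
b -7.2 [ 0.5452  0.646  -1.2963  1.9478  0.704   1.1089  0.3968]
b 172.8 [-0.4447  0.4716  0.0146  2.0473 -0.0114  0.6227 -2.1189]
b 172.8 [ 0.3038  0.418  -0.8967  1.9533  0.3985  0.9568 -2.483 ]
r -7.2 [ 0.1696  0.6303 -0.7218  1.9555  0.5891  0.7767  0.5518]
r -7.2 [ 0.5381  0.7175 -1.299   1.8778  0.7611  1.1637  0.406 ]
r 172.8 [ 0.1489  0.6202 -0.6935  1.9561  0.5649  0.7669 -2.5704]
r 172.8 [ 0.3381  0.4949 -0.9356  1.8826  0.4708  1.0026 -2.4993]
y -7.2 [ 0.2093  0.6897 -0.7605  1.8783  0.6347  0.8327  0.5613]
y -7.2 [ 0.5107  0.7517 -1.2614  1.8036  0.776   1.1909  0.4485]
y 172.8 [ 0.1344  0.6508 -0.6539  1.8807  0.5428  0.7946 -2.5095]
y 172.8 [ 0.3347  0.5534 -0.9293  1.8081  0.5099  1.0406 -2.4877]
g 0 [ 0.6788  0.5902 -0.9155  2.0348  0.6411  0.8297  0.9586]
g 0 [ 0.9996  0.661  -1.4201  1.9409  0.7125  1.1902  0.8792]
g 180 [ 0.4966  0.4969 -0.6706  2.0399  0.4487  0.7517 -2.0212]
g 180 [ 0.7077  0.3494 -0.9073  1.947   0.3265  0.9989 -1.9212]
```

The periods are clear: front is 8 mm, middle 12.5 and back 10, so leaf_8 (blue) should fit. Next I'll check clearance between the gripper body and the extraction unit near the blue leaf.

```bash
python3 - <<'E'
from fit import *
a=cv2.resize(ims["scene"][130:290,100:260],None,fx=3.7,fy=3.7,interpolation=cv2.INTER_CUBIC)
cv2.imwrite("pics/unit.png",a)
for z in(0,.04,.06,.08,.1): print(z,ray("top",185,320,z),ray("top",183,223,z),ray("top",165,300,z))
E
```

```text
0 [0.4706 0.2761 0.    ] [0.6721 0.2829 0.    ] [0.5122 0.3177 0.    ]
0.04 [0.4704 0.2672 0.04  ] [0.6653 0.2737 0.04  ] [0.5106 0.3074 0.04  ]
0.06 [0.4703 0.2627 0.06  ] [0.6619 0.2691 0.06  ] [0.5098 0.3023 0.06  ]
0.08 [0.4702 0.2582 0.08  ] [0.6586 0.2646 0.08  ] [0.5091 0.2971 0.08  ]
0.1 [0.4701 0.2537 0.1   ] [0.6552 0.26   0.1   ] [0.5083 0.292  0.1   ]
```

View pics/unit.png

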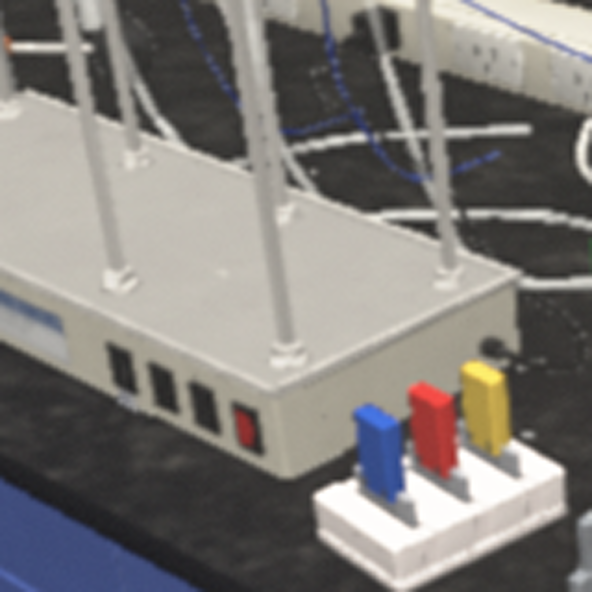

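The unit's box is low. Its near rod stands at about (0.51, 0.30), so the gripper body, ending at y≈0.28, clears it. I'll go above the blue leaf and look.

```bash
cat >> h.py <<'E'
def ori(yaw,tilt=0): return (R.from_euler("z",yaw+90,degrees=True)*R.from_euler("x",180,degrees=True)).as_quat()
def snap(n,f,c=None,k=1):
    im=viewer.get_image(n)[:,:,::-1]
    if c: im=im[c[1]:c[3],c[0]:c[2]]
    cv2.imwrite(f,cv2.resize(im,None,fx=k,fy=k,interpolation=cv2.INTER_CUBIC))
def st(m=""): print(m,"t%.2f"%manip.current_clock(),"p",np.round(manip.current_tool_pos(),4),"F",np.round(manip.current_force(),2),"gap %.4f"%manip.current_finger_gap())
E
python3 - <<'E'
from h import *
L=np.load("leaf.npy")[0]; print(L)
manip.move_pose([L[0],L[1],.17],ori(-7.1)); st("above")
manip.servo_line([L[0],L[1],.115]); st(); print(np.round(manip.current_q(),3))
snap("scene","pics/a1.png",(130,150,330,300),4); 
E
```

```text
[0.46922927 0.18708058]
above t2.92 p [0.4698 0.1861 0.1699] F [ 0.35  0.33 -0.24] gap 0.0919
 t3.44 p [0.4692 0.1873 0.1151] F [0.4  0.65 0.21] gap 0.0920
[ 0.481  0.708 -1.206  1.989  0.79   1.024  0.338]
```

View pics/a1.png

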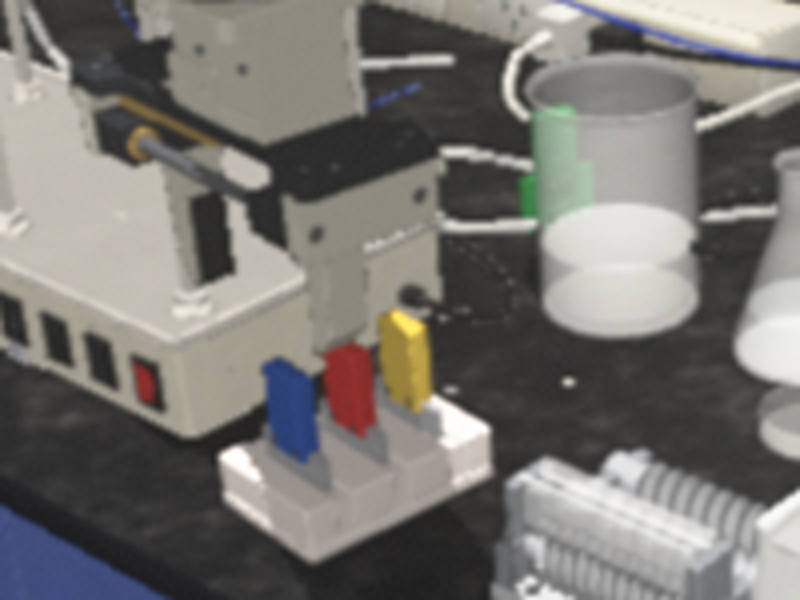

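The fingers straddle the blue tab with their midpoint above it (tab top at crop (285,365)). The hand sits beside the rod with under 1 N of force. A vertical descent keeps the same clearance.

```bash
python3 - <<'E'
from h import *
L=np.load("leaf.npy")[0]
for z in(.09,.065,.053):
    manip.servo_line([*L,z],vel=.06); st(z)
    if np.linalg.norm(manip.current_force())>8: print("STOP"); break
else:
    effector.close(15); st("closed")
    print(np.round(manip.current_wrist_torque(),3))
E
```

```text
0.09 t4.06 p [0.469  0.1872 0.0898] F [-0.7  -0.23  0.05] gap 0.0917
0.065 t4.62 p [0.469  0.1872 0.0647] F [-0.08  0.53 -0.72] gap 0.0917
0.053 t4.97 p [0.4689 0.1869 0.0526] F [ 0.83  0.37 -0.12] gap 0.0917
closed t5.98 p [0.4691 0.1866 0.0529] F [-0.2  -0.86 -0.05] gap 0.0280
[-0.179 -0.174 -0.029]
```

The gap reads 28 mm, so the tab is gripped. I'll lift it, carry it over to the stand and look.

```bash
python3 - <<'E'
from h import *
L=np.load("leaf.npy")[0]; p=np.load("stand.npy")
effector.close(25)
manip.servo_line([*L,.10],vel=.08); st("lift1")
manip.servo_line([*L,.155],vel=.15)
gx,gy=.4957,.0006
manip.servo_line([gx,gy,.155],ori(-.2),vel=.15); st("over")
manip.servo_line([gx,gy,.125],vel=.1); st(); print(np.round(manip.current_q(),3))
snap("scene","pics/b1.png",(200,190,360,320),5)
snap("top","pics/b1t.png",(260,240,380,330),5)
E
```

```text
lift1 t6.93 p [0.4693 0.1868 0.1   ] F [ 0.19  1.02 -0.8 ] gap 0.0277
over t8.86 p [0.4955 0.0016 0.1551] F [-0.16  0.33 -0.32] gap 0.0278
 t9.31 p [0.4953 0.0011 0.1246] F [-0.37  0.37 -0.03] gap 0.0277
[ 0.911  0.733 -1.289  2.004  0.822  1.07   0.802]
```

View pics/b1.png

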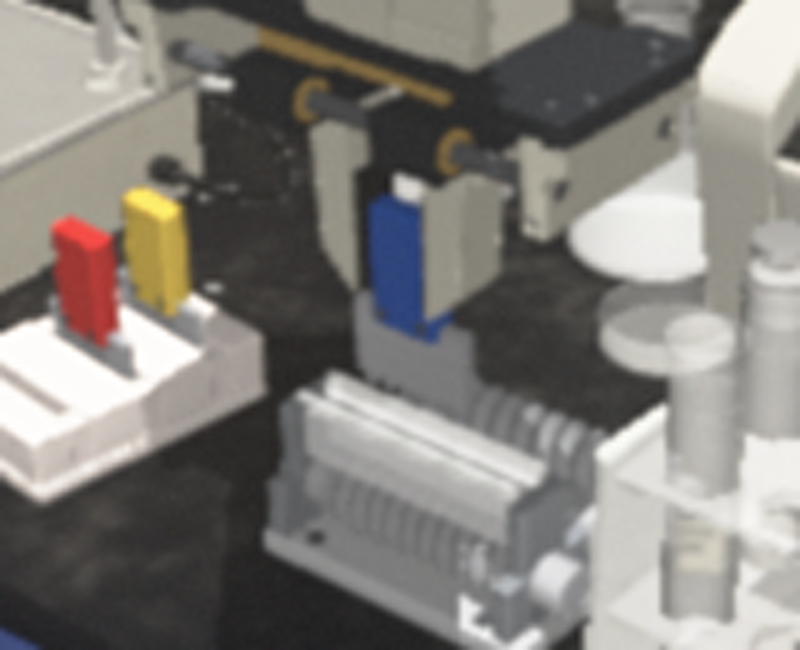

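The leaf hangs upright above the guides with its teeth just behind the slot line. I'll check it against the projection numerically on the same picture.

```bash
python3 - <<'E'
from h import *
c=lambda n,P,o,k=5:np.round((proj(n,P)-o+.5)*k-.5)
gx,gy=.4957,.0006
o=np.array([200,190])
print("slot z68 +-44",c("scene",[[gx,gy+s*.044,.068] for s in(1,-1)],o).tolist())
print("flare near/far at mid",c("scene",[[gx+s*.008,gy+.044,.068] for s in(1,-1)],o).tolist())
a=np.array([.4953,.0011])
print("leaf shoulders top z .116",c("scene",[[a[0]-.0025,a[1]+s*.025,.1246-.0449+.036] for s in(1,-1)],o).tolist())
print("tips",c("scene",[[a[0]-.0025,a[1]+s*.025,.1246-.0449] for s in(1,-1)],o).tolist())
E
```

```text
slot z68 +-44 [[331.0, 389.0], [519.0, 472.0]]
flare near/far at mid [[345.0, 379.0], [316.0, 398.0]]
leaf shoulders top z .116 [[358.0, 295.0], [467.0, 341.0]]
tips [[362.0, 382.0], [469.0, 429.0]]
```

View pics/b1t.png

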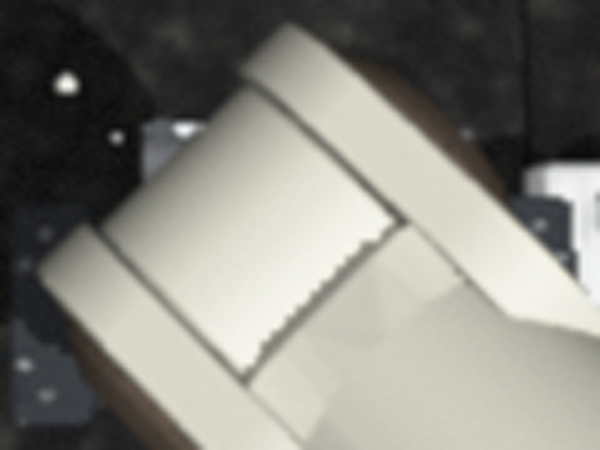

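Visually the x alignment is within about 2 mm, inside the flare. I'll descend with force checks, then probe at several y positions within half a pitch.

```bash
cat >> h.py <<'E'
GX,GY=.4957,.0006
def down(x,y,z0,zmin,step=.001,lim=5,vel=.03):
    z=z0
    while z>zmin+1e-6:
        z=max(z-step,zmin); manip.servo_line([x,y,z],vel=vel); f=manip.current_force()
        if abs(f[2])>lim or np.hypot(f[0],f[1])>12: break
    p=manip.current_tool_pos(); print("t%.2f y%+.4f cmd %.4f z %.4f F"%(manip.current_clock(),p[1]-GY,z,p[2]),np.round(f,1)); return z,f
E
python3 - <<'E'
from h import *
z,f=down(GX,GY,.1246,.092,.008,6,.06)
if abs(f[2])<6: down(GX,GY,z,.079,.001,5)
E
```

```text
t10.80 y+0.0000 cmd 0.0920 z 0.0921 F [-0.3  0.5 -0.6]
t14.05 y+0.0001 cmd 0.0790 z 0.0796 F [-0.   0.5  5.1]
```

The leaf sank to an origin height of about 0.0347, which is 5 below the crest, so it appears meshed on the first probe. I'll confirm with a small nudge along y, a contact reading and a picture.

```bash
python3 - <<'E'
from h import *
for dy in(.0015,-.0015,0): 
    manip.servo_line([GX,GY+dy,.0805],vel=.02); st(dy)
down(GX,GY,.0805,.0785,.0005,5); 
snap("scene","pics/c1.png",(220,200,340,300),6)
E
```

```text
0.0015 t14.31 p [0.4958 0.0019 0.0805] F [0.63 0.45 0.72] gap 0.0278
-0.0015 t14.61 p [4.958e-01 4.000e-04 8.060e-02] F [ 1.21  6.07 -0.45] gap 0.0276
0 t14.86 p [0.4958 0.0005 0.0805] F [ 2.03  2.34 -0.08] gap 0.0276
t15.61 y-0.0000 cmd 0.0790 z 0.0796 F [-0.3  2.   7.3]
```

View pics/c1.png

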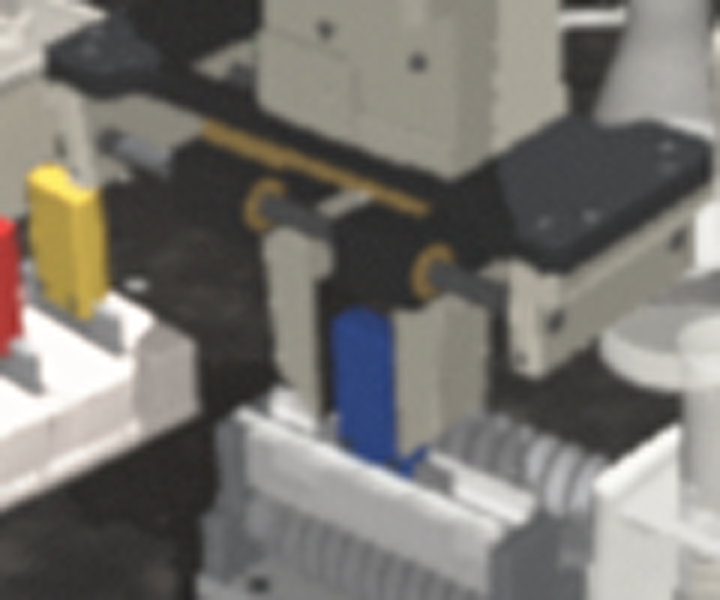

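The leaf is in the thread: moving −y is blocked with 6 N and it sits firmly at depth. I'll centre it, release, retreat and check.

```bash
python3 - <<'E'
from h import *
manip.servo_line([GX,GY+.0006,.0797],vel=.02); st()
effector.open_jaws(); st("open")
manip.servo_line([GX,GY+.0006,.16],vel=.1); st()
manip.move_pose([.45,-.18,.22],ori(-.2)); st("clear")
manip.sleep(.5)
snap("scene","pics/d1.png",(180,190,340,320),5)
im=viewer.get_image("scene")[:,:,::-1].astype(int); m=(im[...,0]-im[...,2]>60); w=np.zeros_like(m); w[200:300,250:340]=m[200:300,250:340]
ys,xs=np.nonzero(w); print("blue",xs.mean(),ys.mean(),len(xs))
for o in(.035,.040):
    P=np.array([[GX+a,GY+.0006+b,o+c] for a in(-.006,.006) for b in(-.014,.014) for c in(.033,.078)])
    h=cv2.moments(cv2.convexHull(proj("scene",P).astype(np.float32))); print(o,h['m10']/h['m00'],h['m01']/h['m00'],h['m00'],proj("scene",P)[:,1].min())
print(ys.min())
E
```

```text
t15.91 p [0.496  0.0007 0.0798] F [2.86 0.55 3.43] gap 0.0278
open t17.02 p [0.4957 0.0012 0.0797] F [-0.05  0.75 -0.81] gap 0.0918
 t17.98 p [0.4953 0.0009 0.1595] F [-0.63  0.93  0.23] gap 0.0917
clear t18.78 p [ 0.45   -0.1789  0.2196] F [0.02 0.78 0.12] gap 0.0918
blue 283.0114613180516 263.67621776504296 349
0.035 283.4719549007379 264.57540221149117 413.707984077977 249.85879169520916
0.04 283.38717200587894 262.1685317158533 416.5880855440628 247.4119104880236
251
```

View pics/d1.png

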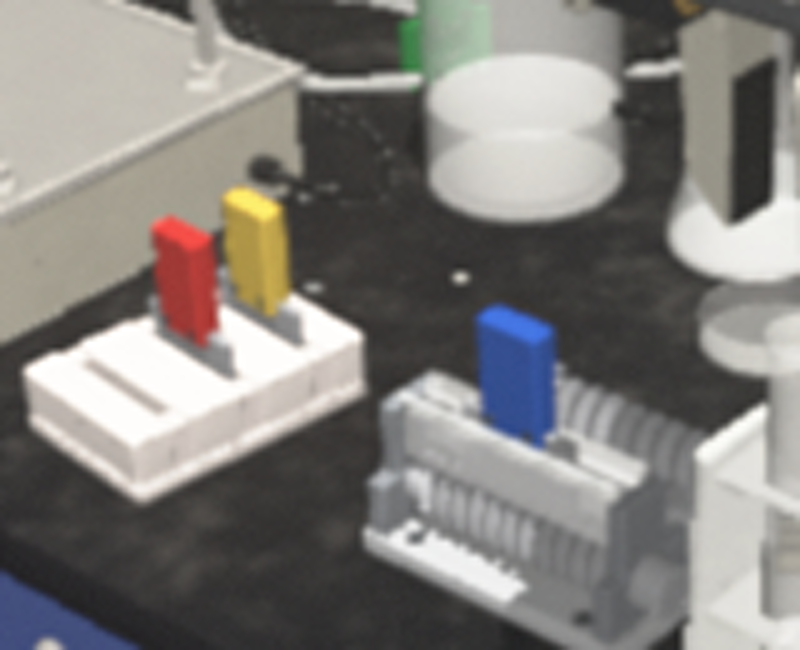

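The leaf stands upright and seated (image gives an origin of about 0.036, robot 0.035; unmeshed would be 0.040). Red and yellow are still in their slots and the robot is clear, so I'll hand in.

```bash
python3 -c "
from bench import manip
manip.hand_in(); print(manip.current_clock())"
```

```text
the job is handed in; nothing more can be done
the job is handed in; nothing more can be done
```

The blue leaf (leaf_8) fits the front screw. I left it upright between the guides, seated in the thread about 1 mm from the middle, and handed the job in shortly after 19 s on the robot's clock.

- **Choosing the leaf:** The camera images gave pitches of 8 mm for the front screw, 12.5 mm for the middle one and 10 mm for the back one. So I tried the blue leaf first, and the red and yellow leaves never left their slots.
- **Fit:** The teeth dropped in at the first place I felt, to 5 mm below the crest. The highest force I read while feeling and seating was about 7 N, and a small nudge in −y was blocked at about 6 N, as it would be in a groove.
- **Last checks:** The final picture shows the leaf upright with the gripper clear. The image puts its origin at about 0.036 m and the arm reading at about 0.035 m. A leaf resting on the crests would be at 0.040 m, so the 1 mm difference is within camera error. The +y nudge was not blocked within its 1.5 mm, probably because of the play in the thread.

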